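# Push the sheet blank out over the end of the support ledge for clamping

## Task

Push the flat aluminium blank along the steel support ledge, towards the end nearer the hold-down clamp, until about 30 mm of it (a quarter of its length) sticks out past that end so its edge can be clamped. Only push it with the fingertips: keep it lying flat and square to the ledge, do not lift it or let it tip or fall, leave the loose things around it alone, and move clear when done.

Things in the scene. Friction and masses are not known exactly. Their poses are not given: they have to be found in the camera images.
- ledge: Fixed dark steel support block on the table: 130 mm (its x) by 260 mm (its y, the long way), flat top 50 mm above the table. Along its far (+x) long side a back strip 12 mm wide rises 12 mm above the top; the other long side and both ends (at y = +130 mm and y = -130 mm) are open. Origin at the centre of its underside, on the table. Position and yaw vary.
- blank: Loose flat aluminium plate lying on the ledge: 95 mm (its x, across the ledge) by 120 mm (its y, along the ledge) by 8 mm thick, about 0.25 kg, slides with friction of a few newtons at most. Origin at the centre of its underside. It starts wholly on the ledge, nearly square to it, 5 to 12 mm in front of the back strip. It overhangs an end by 30 mm when its origin is 100 mm from the ledge's centre along the ledge's y.
- clamp: Fixed hold-down clamp standing on the table off one end of the ledge (either end): round steel post on a 68 mm foot, with a short arm and a screw with a T-handle, 116 mm high. Origin under the post, on the table. The blank is to be pushed towards the end of the ledge nearer this.
- bin: Fixed grey plastic bin with offcuts, 150 x 100 mm, 75 mm high, standing off the other end of the ledge. Origin at the centre of its underside.
- disc: Loose flat abrasive disc, 90 mm diameter, 6 mm thick, lying on the table on the robot's side of the ledge; leave it alone. Origin at the centre of its underside.
- tube: Loose offcut of square steel tube, 40 x 40 mm section, 60 mm long, lying on the table beyond the ledge; leave it alone. Origin at the centre of its underside.
- stop: Loose round brass stop with a head, 44 mm diameter, 42 mm high, standing on the table beyond the ledge; leave it alone. Origin at the centre of its underside.

How it is judged:
At the end, for the whole second after the job is handed in: The blank lies flat and at rest on the ledge, square to it within 0.15 rad, and overhangs the end nearer the clamp by 20 to 40 mm (its origin 90 to 110 mm from the ledge's centre along the ledge) (((y of clamp in the frame of ledge above 0 m and y of blank in the frame of ledge between 0.09 and 0.11 m) or (y of clamp in the frame of ledge below 0 m and y of blank in the frame of ledge between -0.11 and -0.09 m)) and angle between the y axis of blank and the y axis of ledge, either way round below 0.15 rad and angle between blank's own z axis and vertical below 0.05 rad and z of blank in the frame of ledge between 0.046 and 0.054 m and linear speed of blank below 0.01 m/s and contact force between blank and ledge above 0.5 N); the robot touches nothing.
It fails at once if the blank is lifted (more than 8 mm off the ledge) (z of blank in the frame of ledge above 0.058 m).
It fails at once if the blank tips or falls off the ledge (angle between blank's own z axis and vertical above 0.15 rad or z of blank in the frame of ledge below 0.035 m).
It fails at once if the abrasive disc is moved by more than 15 mm (distance of disc from where it was at the start of the episode above 0.015 m).
It fails at once if the tube offcut is moved by more than 15 mm (distance of tube from where it was at the start of the episode above 0.015 m).
It fails at once if the brass stop is moved by more than 15 mm (distance of stop from where it was at the start of the episode above 0.015 m).
It also fails if it takes over 42 s, if anything falls off the work surface, if the arm or the gripper's body presses on something with over 40 N, if the wrist force passes 120 N, or if a joint passes its speed limit or range.

## Robot

A 7-joint arm with a two-finger parallel gripper is mounted at the origin on the work surface. World frame = base frame: x ahead of the robot, y to its left, z up, the work surface at z = 0. Lengths are in m, angles in rad, forces in N, time in s.
With the tool pointing down it reaches from about 0.4 to 0.85 m from the base axis. Payload 6.9 kg.
Tool frame: the origin (TCP) lies midway between the tips of the shut fingers; the grasp point (between the pads) lies behind it (ctrl.pinch_z is the z of the grasp point in the tool frame, in m); z points along the fingers, y is the direction in which the jaws open and shut (so a half turn about z gives the same grasp; the last joint's range is limited). The gripper opens to 85 mm and grips with 20 to 120 N. Pads are 22 mm wide; open, the fingers measure 114 mm over their backs; the gripper's body (76 mm by 85 mm) begins 54 mm behind the grasp point. The pads swing forward as they close: fully open they stand 13 mm farther back than shut.
Start: joints at [-1.081, 0.507, -0.238, 1.5, 0.126, 1.149, -0.155], TCP at [0.235, 0.579, 0.231] pointing down, gripper open.
Joint ranges: [-3.08, 3.08], [-0.24, 2.05], [-1.43, 1.35], [0, 2.5], [-1.52, 4.66], [0.17, 1.96], [-2.89, 2.89]. Speed limits (rad/s): [2.39, 2.39, 3.14, 3.14, 3.14, 3.14, 3.14].

## Interface

Orientations are given as a unit quaternion [w, x, y, z].
In Python, from station import ctrl, get_state, vision, ticket, models gives the robot as it stands. Calls block until the motion is done:
- ctrl.movep(position, orientation): joint-space move of the TCP to a pose.
- ctrl.movel(position, frame=None, max_speed=0.15): straight line of the TCP; frame=None keeps the orientation; max_speed is the mean speed in m/s.
- ctrl.set_joints(angles): joint-space move.
- ctrl.ungrasp() and ctrl.close_gripper(force=None): open the fingers fully, or close them until they stop; force is the grip in N (None keeps the last).
- ctrl.pause(seconds).
- ctrl.ik(position, orientation): joint angles nearest the present ones, or None.
- get_state(): the state.
- vision.grab_frame(name): name is "scene" or "top" or "wrist"; returns (picture, depth): 400x640x3 uint8, blue, green, red; 400x640 float32, m along the optical axis (not along the pixel's ray), 0 where there is no reading.
- vision.camera_info(name): a dict with "mtx" (3x3 intrinsics, pixels), "R" (3x3) and "t" (3): a world point X has camera coordinates R X + t; the wrist camera has in their place "hand_eye" (4x4, takes a point from camera to tool coordinates, whose origin is the TCP and whose axes are the flange's). Camera axes: x right, y down, z forward; pixel columns grow to the right and rows downward; lengths in m; the calibration is good to about 2 mm. A picture is of the moment at which its call begins: read the wrist's pose just before it. camera_info takes no time and is no camera call.
A pose or a line that the arm cannot do raises ctrl.Unreachable and nothing moves.
- ticket.close_job(): hands the job in, once; it reports no verdict.
Trained networks look in the newest picture that a camera, given by its name, has taken for a name from the list of things; names that differ only in an ending like _2 or _b are one class to them, and where a whole thing is asked for, a point or a joint stands for the part that bears it (a point fixed in the world has none). Each returns a list of dicts, best first, with "p" (0 to 1); they miss things now and then, are a little off and sometimes report something else, mostly with a low value. They report only what shows in the picture. A call takes as long as a camera call.
- models.recognise(camera, target): "point" ([column, row] in pixels, amid what is visible of it).
- models.masks_of(camera, target): "mask" (400x640 bool, what is visible of it) and "point" ([column, row] in pixels, amid what is visible of it).
The state is a dict: "time": time; "qpos": joint angles; "qd": joint speeds; "tau": joint torques, N m; "tcp_pos": TCP position; "eef_rot": TCP orientation; "contact_force": force on the tool from outside, world axes, zero at the start; "wrist_torque": the same for the moment, N m; "width": finger opening in m.
Only numpy, scipy, OpenCV 4.12 (cv2) and the standard library are available. Lean on these libraries where they do the work, as an engineer would, in place of code of your own. Each camera call takes 0.05 s, during which the arm holds its last target. There are 200 camera calls.

## Working session

There is one attempt and no reset: what is moved stays moved. The work goes in short steps, each a Python script; the robot and the scene stay as the last script left them, time stands still between calls to the robot, and variables do not carry over. Pictures are saved under pics/ and viewed, about 8 in all and at most 12, crops included, and the job is handed in when it is done.

```bash
mkdir -p pics; ls
cat > h.py <<'E'
import numpy as np, cv2
from station import ctrl, get_state, vision, ticket, models
def cloud(name, depth):
    """world points (H,W,3) for fixed cameras"""
    c=vision.camera_info(name);K=np.array(c["mtx"]);R=np.array(c["R"]);t=np.array(c["t"]).ravel()
    v,u=np.mgrid[0:400,0:640]
    P=np.stack([(u-K[0,2])/K[0,0]*depth,(v-K[1,2])/K[1,1]*depth,depth],-1)
    return (P-t)@R
E
python3 - <<'E'
from h import *
for cam in("top","scene"):
    im,d=vision.grab_frame(cam);W=cloud(cam,d);cv2.imwrite(f"pics/{cam}1.png",im);np.savez(f"{cam}1.npz",im=im,d=d,W=W)
    for n in("ledge","blank","clamp","bin","disc","tube","stop"):
        for m in models.masks_of(cam,n)[:2]:
            k=m["mask"]&(d>0);
            if m["p"]<.3 or k.sum()<10: continue
            w=W[k]; print(cam,n,round(m["p"],2),np.round(m["point"]),k.sum(),"med",np.median(w,0).round(3),"lo",np.percentile(w,2,axis=0).round(3),"hi",np.percentile(w,98,axis=0).round(3))
            if cam=="top" : np.save(f"m_{n}.npy",m["mask"]) if m is not None else 0
print(get_state()["time"],get_state()["eef_rot"],ctrl.pinch_z)
E
```

```text
pics
top ledge 0.98 [281. 220.] 4104 med [0.523 0.09  0.051] lo [ 0.456 -0.081  0.03 ] hi [0.598 0.171 0.064]
top blank 0.86 [314. 214.] 2075 med [0.53  0.015 0.058] lo [ 0.484 -0.043  0.054] hi [0.578 0.072 0.062]
top clamp 0.84 [479. 233.] 1053 med [ 0.505 -0.374  0.063] lo [ 0.456 -0.396  0.006] hi [ 0.548 -0.353  0.117]
top clamp 0.42 [319. 270.] 1055 med [0.399 0.006 0.006] lo [ 0.358 -0.034  0.002] hi [0.44  0.047 0.01 ]
top bin 0.78 [165. 191.] 3521 med [0.589 0.377 0.036] lo [0.511 0.316 0.002] hi [0.663 0.425 0.077]
top disc 0.63 [315. 279.] 1086 med [0.399 0.006 0.006] lo [ 0.358 -0.034  0.   ] hi [0.44  0.047 0.01 ]
top tube 0.68 [325. 159.] 527 med [ 0.679 -0.009  0.04 ] lo [ 0.655 -0.041  0.001] hi [0.708 0.022 0.044]
top stop 0.6 [264. 168.] 297 med [0.655 0.141 0.042] lo [ 0.635  0.123 -0.   ] hi [0.689 0.162 0.046]
scene ledge 0.78 [359. 206.] 3120 med [0.567 0.087 0.049] lo [ 0.459 -0.078  0.004] hi [0.604 0.175 0.063]
scene blank 0.69 [337. 190.] 1157 med [0.532 0.018 0.057] lo [ 0.483 -0.04   0.053] hi [0.577 0.076 0.061]
scene clamp 0.88 [217. 142.] 698 med [ 0.516 -0.375  0.056] lo [ 0.458 -0.412  0.006] hi [ 0.548 -0.352  0.115]
scene bin 0.76 [458. 254.] 2683 med [0.584 0.375 0.034] lo [0.509 0.321 0.001] hi [0.665 0.425 0.076]
scene disc 0.9 [354. 171.] 395 med [0.394 0.011 0.005] lo [ 0.36 -0.03  0.  ] hi [0.426 0.05  0.01 ]
scene tube 0.76 [306. 238.] 514 med [ 0.69  -0.007  0.037] lo [ 0.658 -0.049 -0.002] hi [0.71  0.024 0.043]
scene stop 0.75 [366. 245.] 238 med [0.66  0.146 0.041] lo [0.636 0.125 0.007] hi [0.674 0.163 0.045]
0.8 [1.10517670e-05 1.91227817e-01 9.81545680e-01 2.59548805e-05] -0.0187
```

View pics/top1.png

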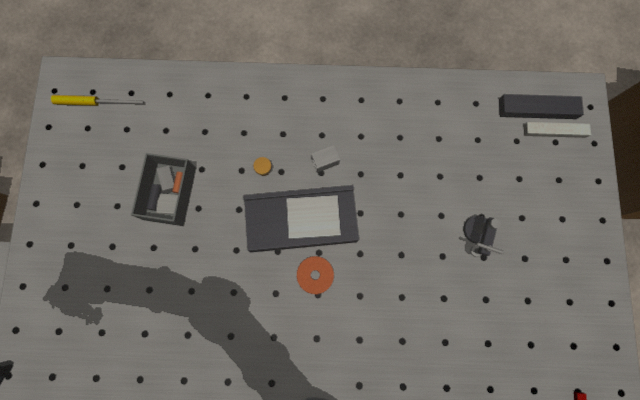

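View pics/scene1.png

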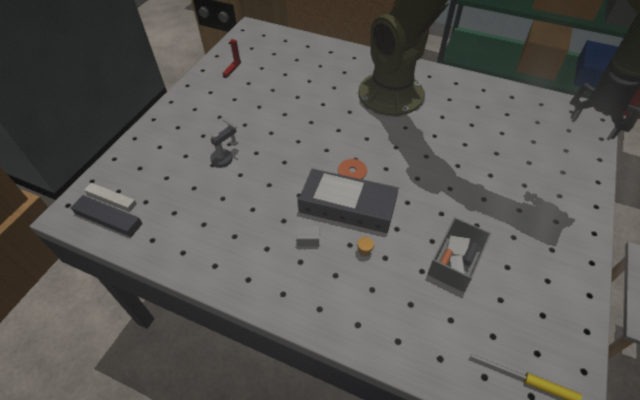

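The pictures agree with the networks: the blank is at top (314,216) on the dark ledge (245–357, 187–250). The clamp is at the right (480,233), on the -y side, and the bin is at the left, so I push towards -y. Next I fit rectangles for the exact poses.

```bash
cat >> h.py <<'E'
def rect(xy):
    """min-area rect -> centre, unit long axis (towards +y), (short,long)"""
    c,s,a=cv2.minAreaRect((xy*1000).astype(np.float32)); b=cv2.boxPoints((c,s,a))/1000
    e1,e2=b[1]-b[0],b[2]-b[1]; L=e1 if np.linalg.norm(e1)>np.linalg.norm(e2) else e2
    L=L/np.linalg.norm(L); L=L*np.sign(L[1]); return np.array(c)/1000,L,sorted(np.array(s)/1000)
def measure(cams=("top","scene")):
    """poses of ledge and blank; blank in ledge frame"""
    for cam in cams:
        _,d=vision.grab_frame(cam);W=cloud(cam,d)
        mb=models.masks_of(cam,"blank");ml=models.masks_of(cam,"ledge")
        if not mb or not ml: print(cam,"missed");continue
        b=mb[0]["mask"]&(d>0)&(W[...,2]>.05)&(W[...,2]<.066); l=((ml[0]["mask"]&(W[...,2]>.044))|b)&(d>0)&(W[...,2]<.07)
        k=np.ones((3,3),np.uint8); b,l=[cv2.morphologyEx(x.astype(np.uint8),cv2.MORPH_OPEN,k)>0 for x in(b,l)]
        cb,ab,sb=rect(W[b][:,:2]); cl,al,sl=rect(W[l][:,:2]); n=np.array([al[1],-al[0]]) # ledge x
        print(cam,"ledge",cl.round(4),"yaw",round(np.arctan2(-al[0],al[1]),3),np.round(sl,3),"blank",cb.round(4),"yaw",round(np.arctan2(-ab[0],ab[1]),3),np.round(sb,3),
          "blank in ledge",round((cb-cl)@n,4),round((cb-cl)@al,4),"z",np.median(W[b][:,2]).round(4))
E
python3 - <<'E'
from h import *
measure()
E
```

```text
top ledge [0.5287 0.044 ] yaw 0.127 [0.131 0.26 ] blank [0.532  0.0147] yaw 0.096 [0.097 0.119] blank in ledge -0.0005 -0.0295 z 0.0585
scene ledge [0.5273 0.0459] yaw 0.133 [0.134 0.26 ] blank [0.5296 0.0164] yaw 0.115 [0.098 0.121] blank in ledge -0.0016 -0.0295 z 0.0574
```

```bash
cat >> h.py <<'E'
YAW=0.129; C=np.array([.528,.045]); N=np.array([np.cos(YAW),np.sin(YAW)]); A=np.array([-np.sin(YAW),np.cos(YAW)])
def L(x,y,z): return [*(C+x*N+y*A),z]
def where():
    s=get_state();p=np.array(s["tcp_pos"]);r=p[:2]-C; f=np.array(s["contact_force"])
    print("t",round(s["time"],2),"ledge xy",(r@N).round(4),(r@A).round(4),"z",p[2].round(4),"F along",(f[:2]@A).round(2),"across",(f[:2]@N).round(2),"z",f[2].round(2)); return r@A
E
python3 - <<'E'
from h import *
from scipy.spatial.transform import Rotation as Ro
best=None;q0=np.array(get_state()["qpos"])
for s in(1,-1):
    y=np.array([*(s*N),0]);z=np.array([0,0,-1.]);q=Ro.from_matrix(np.stack([np.cross(y,z),y,z],1)).as_quat()[[3,0,1,2]]
    j=ctrl.ik(L(0,.08,.13),list(q))
    if j is not None:
        c=np.abs(np.array(j)-q0).max(); print(s,c)
        if best is None or c<best[0]: best=(c,q)
q=list(best[1])
ctrl.close_gripper()
ctrl.movep(L(-.001,.08,.14),q); where()
ctrl.movel(L(-.001,.08,.054),max_speed=.06); where()
for y in(.055,.044,.04,.036,.02): ctrl.movel(L(-.001,y,.054),max_speed=.03); where()
im,d=vision.grab_frame("scene"); cv2.imwrite("pics/s2.png",cv2.resize(im[110:290,220:480],None,fx=3,fy=3))
measure(("scene","top"))
E
```

```text
1 0.7035300076989065
-1 2.7089042016487004
t 3.83 ledge xy -0.0009 0.0817 z 0.1401 F along 0.31 across 0.05 z -0.15
t 5.41 ledge xy -0.0008 0.08 z 0.0544 F along -0.17 across 0.56 z -0.63
t 6.39 ledge xy -0.001 0.0552 z 0.054 F along -0.01 across 0.26 z 0.49
t 6.91 ledge xy -0.001 0.0438 z 0.054 F along 0.43 across -0.88 z -0.21
t 7.19 ledge xy -0.001 0.0398 z 0.054 F along 0.29 across 1.1 z 0.1
t 7.47 ledge xy -0.001 0.0357 z 0.054 F along -0.14 across 0.25 z -0.52
t 8.16 ledge xy -0.001 0.0195 z 0.054 F along 0.87 across -0.97 z -0.19
scene ledge [0.5269 0.0453] yaw 0.123 [0.134 0.26 ] blank [ 0.5327 -0.0076] yaw 0.098 [0.108 0.123] blank in ledge -0.0007 -0.0532 z 0.0574
top ledge [ 0.5378 -0.0272] yaw -1.463 [0.081 0.097] blank [ 0.5368 -0.0276] yaw -1.463 [0.081 0.095] blank in ledge 0.0003 -0.0011 z 0.0586
```

View pics/s2.png

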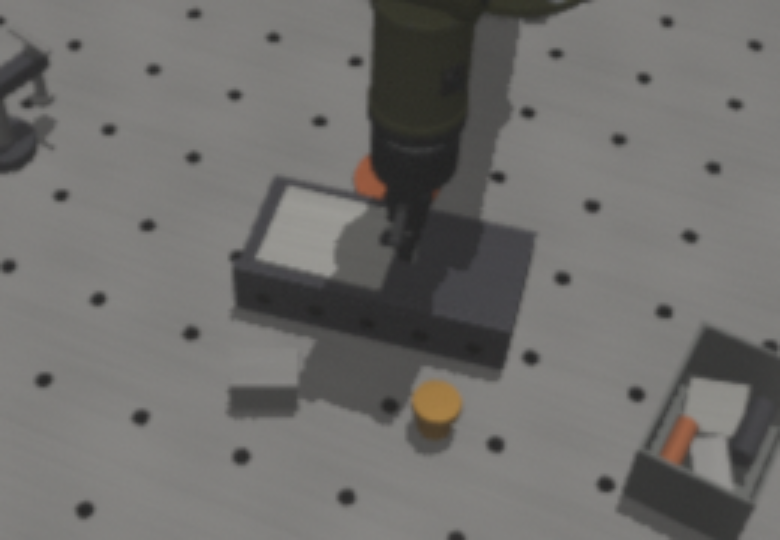

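The picture shows the fingers behind the blank's +y edge at about (405,250), with the blank flat and sliding. The TCP-to-blank offset of about 72 mm matches what I expected. I'll continue pushing, stop slightly short, then back off and measure with a clear view.

Run:
```python
from h import *
for y in(0,-.02): ctrl.movel(L(-.001,y,.054),max_speed=.03); where()
ctrl.movel(L(-.001,.0,.054),max_speed=.06); ctrl.movel(L(-.001,.02,.13),max_speed=.15); ctrl.movel(L(-.001,.24,.16),max_speed=.2); where()
measure()
im,d=vision.grab_frame("top"); cv2.imwrite("pics/t3.png",cv2.resize(im[130:310,220:480],None,fx=3,fy=3))
```

```text
t 9.32 ledge xy -0.001 -0.0003 z 0.054 F along -0.21 across -0.23 z -0.15
t 10.14 ledge xy -0.001 -0.0203 z 0.054 F along 0.66 across 0.2 z 0.95
t 12.56 ledge xy -0.0009 0.2383 z 0.1598 F along -0.69 across 0.06 z -0.82
top ledge [0.53   0.0329] yaw 0.125 [0.131 0.282] blank [ 0.5406 -0.0471] yaw 0.109 [0.098 0.12 ] blank in ledge 0.0006 -0.0808 z 0.0584
scene ledge [0.5277 0.0343] yaw 0.123 [0.135 0.282] blank [ 0.5385 -0.0457] yaw 0.126 [0.108 0.121] blank in ledge 0.0009 -0.0807 z 0.0574
```

View pics/t3.png

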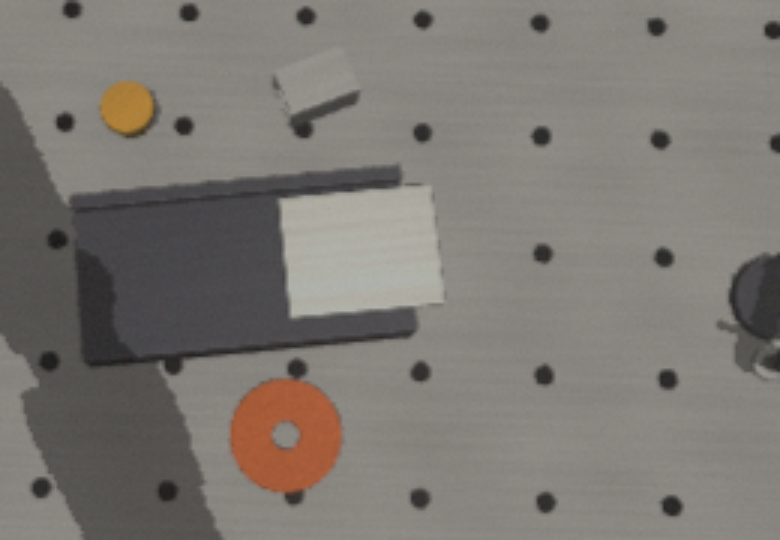

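The blank is square, with about 22 mm overhang. The fitted union of ledge and blank is 282 mm long against the 260 mm ledge, so y is about -0.092. One more push of 8 mm is needed.

Run:
```python
from h import *
ctrl.movel(L(-.001,.02,.13),max_speed=.2); ctrl.movel(L(-.001,.0,.054),max_speed=.08); ctrl.movel(L(-.001,-.02,.054),max_speed=.04)
ctrl.movel(L(-.001,-.028,.054),max_speed=.02); where()
ctrl.movel(L(-.001,.0,.054),max_speed=.06); ctrl.movel(L(-.001,.02,.13),max_speed=.15); ctrl.movel(L(-.001,.24,.16),max_speed=.2); where()
measure()
im,d=vision.grab_frame("top"); cv2.imwrite("pics/t4.png",cv2.resize(im[130:310,220:480],None,fx=3,fy=3))
```

```text
t 16.5 ledge xy -0.001 -0.0283 z 0.054 F along 0.04 across 0.41 z -0.31
t 19.05 ledge xy -0.0009 0.2383 z 0.1598 F along -0.02 across -0.11 z -0.13
top missed
scene ledge [0.5285 0.0311] yaw 0.127 [0.135 0.289] blank [ 0.5415 -0.0522] yaw 0.115 [0.095 0.12 ] blank in ledge 0.0024 -0.0843 z 0.0574
```

View pics/t4.png

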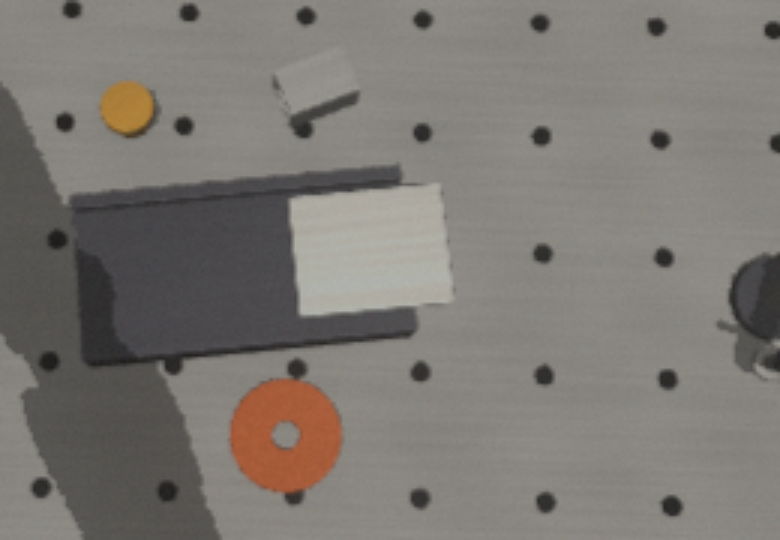

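The overhang is about 29 mm (289 - 260), the blank is square within about 0.02 rad, and the loose things look unmoved. The arm is clear, so I'm handing in.

```bash
python3 -c "
from h import *
ticket.close_job()"
```

```text
the job is handed in; nothing more can be done
```

I pushed the blank along the ledge towards the clamp (-y) end with the shut fingertips, in two pushes with a camera check between, then moved clear and handed the job in at about 19 s. No verdict was reported.

- **Overhang:** the last scene-camera fit put it at about 29 mm, so the blank's origin is roughly 99 mm from the ledge's centre.
- **Lie of the blank:** it is square to the ledge within about 0.02 rad, and its top was at z = 0.057, which means it is flat on the ledge.
- **Loose things:** in the last top view the disc, tube and stop look the same as before the final push. I did not re-measure their positions.
- **Failed checks:** in the last check the top camera's network missed the blank or the ledge, so the final numbers come from the scene camera alone. They agree with the fingertip travel and with what the top picture shows. An earlier top fit, taken while the arm hid part of the blank, was unusable and I discarded it.

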